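# Slide the sample tray under the low lamp bridge

### The job

Push the white sample tray, with the dish in it, along the bench and lengthwise through the open front of the low lamp bridge until it sits square against the rubber stop at the back. Only push it with the fingers: it must stay flat on the bench, neither lifted nor tipped. Keep the robot from knocking the lamp, and leave the blue-capped bottle, the dropper bottle and the timer where they stand; finish with the hand clear.

Things in the scene. Friction and masses are not known exactly. Their poses are not given: they have to be found in the camera images.
- tray: loose white open moulded tray, 126 mm long (own y axis), 76 mm wide (x axis), 22 mm high, about 0.2 kg, with a clear 55 mm petri dish fixed snugly in its middle, below the rim. Origin: centre of its underside. Same either way round. It starts between the robot and the lamp bridge, askew and often off to one side of the opening.
- lamp: fixed white lamp bridge with a violet front strip on two aluminium legs, 128 mm wide (y), 82 mm deep (x), 62 mm high, open towards the robot. Origin: on the bench, where the centre of the tray's underside is when the tray is home; x axis points inward (the way the tray goes in), z up. Home, the tray sticks out 56 mm in front.
- mouth (a point): middle of the lamp's front opening, half-way up (lamp x = -7 mm, z = 13 mm); axes as the lamp's. The opening is 92 mm wide between the legs and 26 mm high: 4 mm of headroom over the tray and 8 mm to each side
- stop (a point): middle of the inner face of the black rubber back stop, 18 mm high, between the legs (lamp x = +63 mm, z = 9 mm); axes as the lamp's. The home tray's leading end touches this face
- blue_bottle: bystander: loose white bottle with a blue cap, 56 mm diameter, 106 mm high; origin at the centre of its underside
- dropper: bystander: loose small black dropper bottle with a grey tip, 33 mm diameter, 82 mm high; origin at the centre of its underside
- timer: bystander: loose white bench timer, 35x62x62 mm; origin at the centre of its underside
Things that resemble listed ones, but are neither listed nor needed, are in the scene too. Leave any brown or turquoise look-alike of the tray alone.

How it is judged:
By the outcome, as a careful person would: the job done as asked, in the order asked, and still so for the second after the job is handed in, with the robot touching nothing.
It also fails if it takes over 64 s, if anything falls off the work surface, if the arm or the gripper's body presses on something with over 40 N, if the wrist force passes 120 N, or if a joint passes its speed limit or range.

### The arm

A 6-joint arm with a two-finger parallel gripper is mounted at the origin on a cart in front of the work surface, level with it; the furniture and walls round the work are solid. World frame = base frame: x ahead of the robot, y to its left, z up, the work surface at z = 0. Lengths are in m, angles in rad, forces in N, time in s.
With the tool pointing down it reaches from about 0.375 to 0.975 m from the base axis. Payload 3.8 kg.
Tool frame: the origin (TCP) lies on the centre line of the jaws, within the pads' length; the fingertips stand 25 mm ahead of it and the grasp point (between the pads) lies 6 mm ahead of it; z points along the fingers, y is the line along which they close (so a half turn about z gives the same grasp; the last joint's range is limited). The gripper opens to 85 mm and grips with 20 to 120 N. Pads are 22 mm wide; open, the fingers measure 114 mm over their backs; the gripper's body (76 mm by 85 mm) begins 54 mm behind the grasp point. The pads swing forward as they close: fully open they stand 13 mm farther back than shut.
Start: joints at [-1.363, 0.264, 1.604, -0, 1.274, -0.037], TCP at [0.164, -0.655, 0.256] pointing down, gripper open.
Joint ranges: [-2.63, 2.63], [-0.94, 2.18], [0.31, 2.57], [-1.31, 4.45], [0, 2.66], [-2.55, 2.55]. Speed limits (rad/s): [2.57, 2.57, 3.14, 3.14, 3.14, 3.14].

### API

Orientations are given as a rotation vector (axis times angle).
In Python, from workcell import bot gives the robot as it stands. The module is installed in compiled form; this text tells all that it offers.
- The arm moves only by the tool play_rows, never from a script. Its argument "commands" is a list that holds one entry, the list of rows, each a list of 7 numbers: the shift along the tool's x, y, z as a fraction of full scale, then the turn, a rotation vector about the tool's x, y, z as a fraction of full scale, then the closure, from -1 (fully open) to 1 (shut). A call has 1 to 8 rows; each row is the pose to reach, as a shift and turn from the pose commanded when the call began, along the tool's axes at that moment, turning the shorter way round; what a row does not reach only later rows make up. Full scale, the value 1, is 60 cm for a shift and 180 degrees for a turn. A row lasts 1/10 s, in which the tool goes at most 50 mm and 8.59 degrees, less where a joint would pass 70% of its speed; a pose out of reach is approached as far as the arm can. A call with a number of a shift or a turn outside -1 to 1 is refused whole. A call with a gripper value outside its range is refused whole. The fingers move at their own pace and stop on an object; "force" is the grip in N (left out, the last holds). Time passes only in rows, so rows that repeat a pose let the fingers close. It gives the time, the measured TCP pose, the force, the opening and the grip force at its end, in the units of the state.
- bot.read_state(): the state, without advancing time (a new reading comes with each control period).
- bot.read_camera(name): name is "scene" or "side" or "wrist"; returns the picture (384x512x3 uint8, blue, green, red); there is no depth.
- bot.camera_params(name): a dict with "fov_y" (degrees; the focal length in pixels is half the picture's height over the tangent of half this angle, whatever the lens; pixels are square), "cx", "cy" (the principal point, pixels), "rvec" (rotation vector, rad) and "tvec" (3), from world to camera coordinates, as OpenCV has them. Camera axes: x right, y down, z forward; pixel columns grow to the right and rows downward; lengths in m; the calibration is good to about 2 mm. A picture is of the moment at which its call begins: read the wrist's pose just before it. camera_params takes no time and is no camera call; for the wrist camera it gives the pose at the moment of the call.
- bot.finish_job(): hands the job in; it is judged then, once.
The state is a dict: "time": time; "q": joint angles; "joint_vel": joint speeds; "joint_torque": joint torques, N m; "tool_pos": TCP position; "tcp_rot": TCP orientation; "wrist_force": force on the tool from outside, world axes, zero at the start; "torque": the same for the moment, N m; "width": opening from 0.0 (shut) to 1.0 (fully open); "grip_force": force on a finger pad.
Only numpy, scipy, OpenCV 4.12 (cv2) and the standard library are available. Lean on these libraries where they do the work, as an engineer would, in place of code of your own. Each camera call takes 0.05 s, during which the arm holds its last target. There are 200 camera calls.

## Working session

There is one attempt and no reset: what is moved stays moved. The work goes in short steps, Python scripts to look and compute and a tool call to move; the robot and the scene stay as the last step left them, time stands still between calls to the robot, and variables do not carry over. Pictures are saved under pics/ and viewed, at most 10 in all, crops included, and the job is handed in when it is done.

Besides the shell and the picture viewer there is one more tool, called after ">>>" as name(argument=value, ...), one argument or row to a line, values as JSON. play_rows: Moves the arm, as the interface text tells. Its arguments: {"type":"object","properties":{"commands":{"type":"array"},"force":{"type":"number"}},"required":["commands"]}

```bash
mkdir -p pics
cat > h.py <<'E'
import numpy as np, cv2
from scipy.spatial.transform import Rotation as R
from workcell import bot
def cam(n):
    p=bot.camera_params(n); im=bot.read_camera(n); return im,p
def ray(p,u,v,z,h=384):
    f=h/2/np.tan(np.radians(p["fov_y"])/2)
    M=R.from_rotvec(p["rvec"]).as_matrix(); t=np.array(p["tvec"])
    c=-M.T@t; d=M.T@np.array([(u-p["cx"])/f,(v-p["cy"])/f,1])
    return c+d*(z-c[2])/d[2]
def proj(p,X,h=384):
    f=h/2/np.tan(np.radians(p["fov_y"])/2)
    x=R.from_rotvec(p["rvec"]).as_matrix()@np.array(X)+np.array(p["tvec"])
    return np.array([p["cx"]+f*x[0]/x[2],p["cy"]+f*x[1]/x[2]])
E
python3 - <<'E'
from h import *
for n in("scene","side"):
    im,p=cam(n); cv2.imwrite(f"pics/{n}_raw.png",im); print(n,p)
    cv2.imwrite(f"pics/{n}0.png",cv2.resize(im,(800,600),interpolation=cv2.INTER_CUBIC))
E
```

```text
scene {'fov_y': 51.869840402659435, 'cx': 260.54789717942754, 'cy': 187.59601794596722, 'rvec': array([ 0.55484509, -2.50335815,  1.4168434 ]), 'tvec': array([0.59126993, 0.11804782, 1.20954461])}
side {'fov_y': 56.19697685787809, 'cx': 252.7019396351938, 'cy': 192.7640786624912, 'rvec': array([ 2.22648299,  0.02877743, -0.01233922]), 'tvec': array([-0.60167811,  0.10159582,  1.17102948])}
```

View pics/scene0.png

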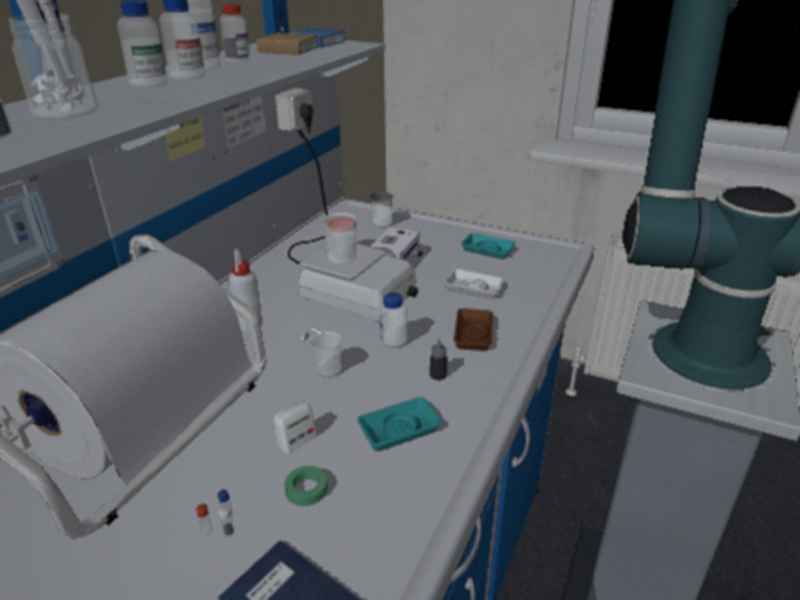

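View pics/side0.png

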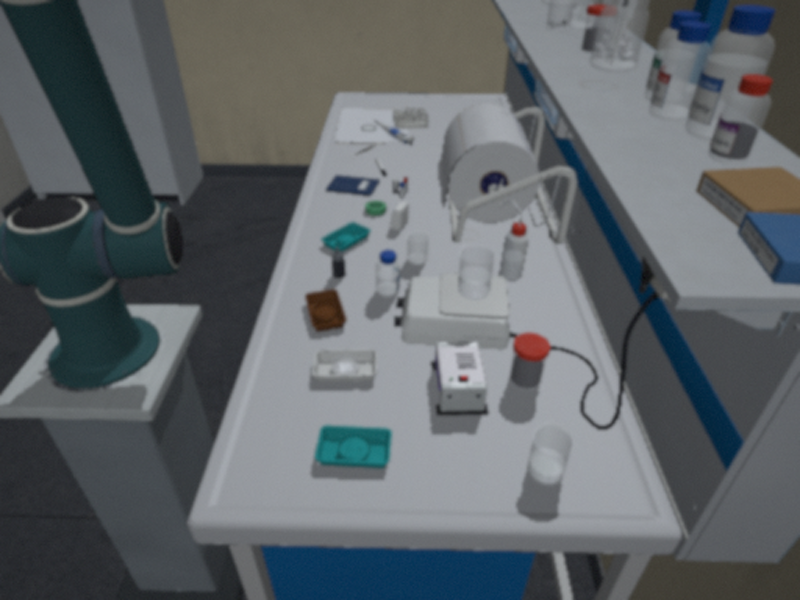

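Both views show one white tray with a dish, at side (343,367) and scene (475,284). The turquoise trays at side (354,447) and (346,237) and the brown one at (325,310) are decoys. The lamp bridge is at side (460,377). The white tray is the only one matching the description. I'll confirm it in a crop and compute rough positions.

Run:
```python
from h import *
im=cv2.imread("pics/side_raw.png")
cv2.imwrite("pics/crop1.png",cv2.resize(im[195:290,185:325],(800,543),interpolation=cv2.INTER_CUBIC))
s=1.5625
p=bot.camera_params("side");q=bot.camera_params("scene")
for n,u,v,z in [("tray",343,375,0),("lampfrontbotL",440,412,0),("lampbotR",487,412,0),("lamptop",460,362,.06),("blue",386,292,0),("dropper",338,275,0),("timer",398,228,0),("brown",326,325,0),("turq",354,460,0)]:
    print(n,ray(p,u/s,v/s,z).round(3))
for n,u,v,z in [("tray",475,290,0),("lamptop",398,240,.06),("blue",394,342,0),("dropper",438,376,0)]:
    print("sc",n,ray(q,u/s,v/s,z).round(3))
print(bot.camera_params("wrist"),bot.read_state()["tcp_rot"])
```

```text
tray [ 0.501 -0.06  -0.   ]
lampfrontbotL [ 0.689 -0.151  0.   ]
lampbotR [ 0.776 -0.148  0.   ]
lamptop [ 0.726 -0.08   0.06 ]
blue [0.575 0.218 0.   ]
dropper [0.454 0.285 0.   ]
timer [0.598 0.518 0.   ]
brown [ 0.448  0.093 -0.   ]
turq [ 0.539 -0.261  0.   ]
sc tray [ 0.497 -0.036  0.   ]
sc lamptop [ 0.716 -0.085  0.06 ]
sc blue [0.576 0.227 0.   ]
sc dropper [0.454 0.29  0.   ]
{'fov_y': 65.67710089144207, 'cx': 255.40254122018175, 'cy': 193.23075804590025, 'rvec': array([-2.26109589,  1.76417164,  0.2966784 ]), 'tvec': array([-0.67291453, -0.04367838,  0.38032893])} [-3.11602417e+00 -3.83279944e-01  2.12793472e-04]
```

View pics/crop1.png

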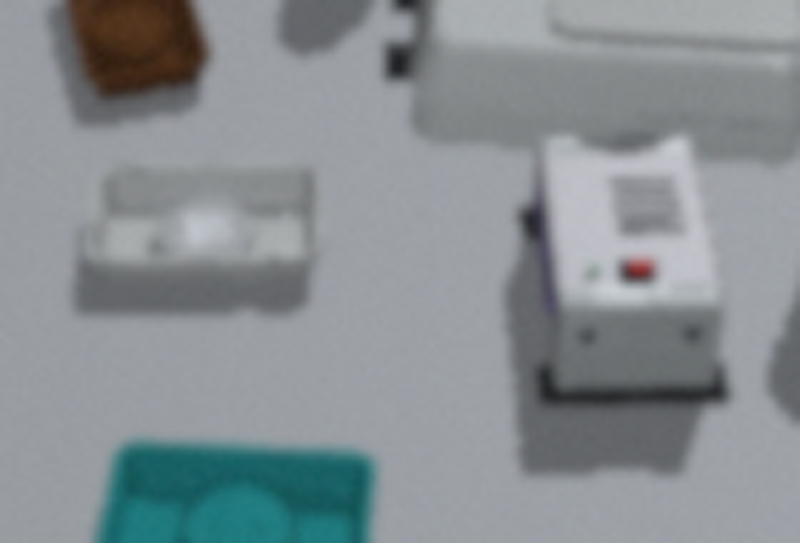

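The crop confirms it: the white tray with a dish is at crop (200,235), and the lamp bridge, with its violet strip facing the robot, is at (630,270). Next I'll take a wrist view from above.

```bash
cat >> h.py <<'E'
def plan(pos,yaw):
    """rel. shift/turn fractions for tool down, tool x at world yaw, tool y = horizontal"""
    s=bot.read_state(); R0=R.from_rotvec(s["tcp_rot"])
    Rt=R.from_matrix(np.array([[np.cos(yaw),np.sin(yaw),0],[np.sin(yaw),-np.cos(yaw),0],[0,0,-1]]))
    sh=R0.inv().apply(np.array(pos)-s["tool_pos"])/.6
    tr=(R0.inv()*Rt).as_rotvec()/np.pi
    return sh.round(4),tr.round(4),"steps",round(max(np.linalg.norm(sh)*12,np.linalg.norm(tr)*180/8.59),1)
E
python3 - <<'E'
from h import *
s=bot.read_state();R0=R.from_rotvec(s["tcp_rot"]);p=bot.camera_params("wrist")
M=R.from_rotvec(p["rvec"]).as_matrix();c=-M.T@p["tvec"]
print("cam in tool",R0.inv().apply(c-s["tool_pos"]).round(3),"axes",(R0.inv().as_matrix()@M.T).round(2))
print(plan([.5,-.07,.36],0))
E
```

```text
cam in tool [ 0.082 -0.001 -0.117] axes [[ 0.   -0.95 -0.32]
 [ 1.    0.   -0.  ]
 [ 0.   -0.32  0.95]]
(array([ 0.7801, -0.8092, -0.1731]), array([-0.0007,  0.    ,  0.0779]), 'steps', np.float64(13.6))
```

Run:
```python
from h import *
print(plan([.62,-.07,.33],0))
```

```text
(array([ 0.9742, -0.7606, -0.1232]), array([-0.0007,  0.    ,  0.0779]), 'steps', np.float64(14.9))
```

>>> play_rows(
  commands=[
    [[0.97,-0.76,-0.123,0,0,0.078,-1],[0.97,-0.76,-0.123,0,0,0.078,-1],[0.97,-0.76,-0.123,0,0,0.078,-1],[0.97,-0.76,-0.123,0,0,0.078,-1],[0.97,-0.76,-0.123,0,0,0.078,-1],[0.97,-0.76,-0.123,0,0,0.078,-1],[0.97,-0.76,-0.123,0,0,0.078,-1],[0.97,-0.76,-0.123,0,0,0.078,-1]],
  ],
)

```text
time: 0.9
tool_pos: [0.4087, -0.3388, 0.2958]
tcp_rot: [-3.141, 0.001, 0.0]
wrist_force: [0.9, -1.0, 0.5]
width: 0.999
grip_force: 0.0
```

Run:
```python
from h import *
s=bot.read_state();print(s["time"],s["tool_pos"],s["q"],s["tcp_rot"])
print(plan([.62,-.07,.33],0))
```

```text
0.9 [ 0.40868969 -0.3388349   0.295845  ] [-7.39171765e-01 -3.30348229e-02  1.86029178e+00  5.25242655e-05
  1.31470233e+00  8.32198228e-01] [-3.14130802e+00  9.21942267e-04  3.71939580e-04]
(array([ 0.3519, -0.4483, -0.0569]), array([-0.0001,  0.0001, -0.0002]), 'steps', np.float64(6.9))
```

>>> play_rows(
  commands=[
    [[0.35,-0.45,-0.057,0,0,0,-1],[0.35,-0.45,-0.057,0,0,0,-1],[0.35,-0.45,-0.057,0,0,0,-1],[0.35,-0.45,-0.057,0,0,0,-1],[0.35,-0.45,-0.057,0,0,0,-1],[0.35,-0.45,-0.057,0,0,0,-1],[0.35,-0.45,-0.057,0,0,0,-1],[0.35,-0.45,-0.057,0,0,0,-1]],
  ],
)

```text
time: 1.7
tool_pos: [0.6206, -0.0662, 0.33]
tcp_rot: [-3.14, -0.008, -0.002]
wrist_force: [-0.4, -1.0, -0.0]
width: 1.0
grip_force: 0.0
```

Run:
```python
from h import *
import pickle
s=bot.read_state();print(s["time"],s["tool_pos"],s["joint_vel"])
p=bot.camera_params("wrist");im=bot.read_camera("wrist")
cv2.imwrite("pics/w1_raw.png",im);pickle.dump(p,open("w1.pkl","wb"))
cv2.imwrite("pics/w1.png",cv2.resize(im,(800,600),interpolation=cv2.INTER_CUBIC))
```

```text
1.7 [ 0.62064916 -0.06623538  0.32995163] [-0.06340562 -0.02732795  0.04492772 -0.05923634  0.02342713 -0.04805294]
```

View pics/w1.png

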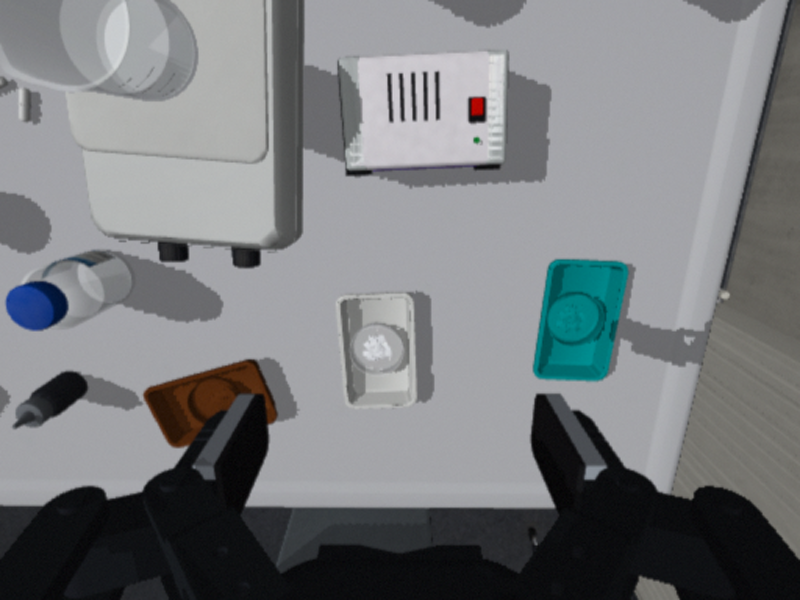

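The picture shows the tray rim with corners near (337,296), (412,293), (416,405) and (343,408). The lamp roof has corners near (340,57), (506,51), (504,164) and (346,171). Blue and dropper bottles are at left, the brown and turquoise trays on either side.

```bash
cat >> h.py <<'E'
def rect(im,p,box,z,thr,k=3,sat=40):
    x0,y0,x1,y1=box; c=im[y0:y1,x0:x1]; hsv=cv2.cvtColor(c,cv2.COLOR_BGR2HSV)
    m=((hsv[...,2]>thr)&(hsv[...,1]<sat)).astype(np.uint8)*255
    m=cv2.morphologyEx(m,cv2.MORPH_CLOSE,np.ones((k,k)))
    cs,_=cv2.findContours(m,cv2.RETR_EXTERNAL,cv2.CHAIN_APPROX_NONE)
    ct=max(cs,key=cv2.contourArea).reshape(-1,2)+[x0,y0]
    W=np.array([ray(p,u,v,z)[:2] for u,v in ct])*1000
    (c,sz,a)=cv2.minAreaRect(W.astype(np.float32))
    return c,sz,a,ct,m
E
python3 - <<'E'
from h import *
import pickle
im=cv2.imread("pics/w1_raw.png");p=pickle.load(open("w1.pkl","rb"))
s=1.5625
for z,pts in((.022,[(337,296),(412,293),(416,405),(343,408)]),(.062,[(340,57),(506,51),(504,164),(346,171)])):
    print(z,[ (ray(p,u/s,v/s,z)[:2]*1000).round(0) for u,v in pts])
print("vals bench",im[250,310],"tray rim",im[215,216:222].tolist(),"roof",im[80,300])
for thr in(175,185,195,205):
    for n,b,z in(("tray",(208,180,275,268),.022),("lamp",(205,22,335,118),.062)):
        r=rect(im,p,b,z,thr,7);print(n,thr,[np.round(x,1) for x in r[:3]])
E
```

```text
0.022 [array([563.,  -6.]), array([566., -78.]), array([444., -84.]), array([439.,  -7.])]
0.062 [array([763., -20.]), array([ 768., -143.]), array([ 687., -148.]), array([681., -22.])]
vals bench [166 163 162] tray rim [[172, 171, 169], [180, 181, 180], [177, 178, 177], [132, 134, 133], [97, 99, 98], [92, 94, 92]] roof [204 197 201]
tray 175 [array([502.8, -43.1]), array([124.7,  75.1]), np.float64(2.7)]
lamp 175 [array([726.5, -83.6]), array([ 77.7, 120.6]), np.float64(2.8)]
tray 185 [array([476.6, -67.4]), array([43.8, 51.5]), np.float64(67.9)]
lamp 185 [array([726.7, -83.9]), array([ 77.2, 119.7]), np.float64(2.6)]
tray 195 [array([509.6, -42.3]), array([23.9, 26.7]), np.float64(0.4)]
lamp 195 [array([726.7, -84. ]), array([ 76.4, 118.9]), np.float64(2.7)]
tray 205 [array([509.5, -42.3]), array([22.6, 26. ]), np.float64(9.2)]
lamp 205 [array([732.5, -71.7]), array([60.7, 73.8]), np.float64(4.0)]
```

Run:
```python
from h import *
import pickle
p=pickle.load(open("w1.pkl","rb"));s=1.5625
print("brown",[(ray(p,u/s,v/s,.022)[:2]*1000).round() for u,v in((262,361),(277,402))])
print(bot.read_state()["q"].round(2))
print(plan([.500,.021,.12],np.radians(92.6)))
```

```text
brown [array([493.,  73.]), array([446.,  61.])]
[-0.15  0.13  1.63  0.    1.38  1.42]
(array([-0.1977, -0.1498,  0.3494]), array([-3.000e-04,  1.000e-04, -5.132e-01]), 'steps', np.float64(10.8))
```

>>> play_rows(
  commands=[
    [[-0.1,-0.075,0.05,0,0,-0.25,-1],[-0.198,-0.15,0.1,0,0,-0.35,-1],[-0.198,-0.15,0.15,0,0,-0.513,-1],[-0.198,-0.15,0.2,0,0,-0.513,-1],[-0.198,-0.15,0.25,0,0,-0.513,-1],[-0.198,-0.15,0.3,0,0,-0.513,-1],[-0.198,-0.15,0.33,0,0,-0.513,-1],[-0.198,-0.15,0.35,0,0,-0.513,-1]],
  ],
)

```text
time: 2.55
tool_pos: [0.4968, 0.018, 0.1177]
tcp_rot: [-2.587, -1.779, 0.006]
wrist_force: [0.0, -0.8, -0.4]
width: 0.998
grip_force: 0.0
```

Run:
```python
from h import *
print(plan([.500,.021,.12],np.radians(92.6)),plan([.500,.021,.020],np.radians(92.6)))
```

```text
(array([ 0.0065,  0.0032, -0.0038]), array([-0.0013,  0.0004, -0.1309]), 'steps', np.float64(2.7)) (array([0.0068, 0.0038, 0.1629]), array([-0.0013,  0.0004, -0.1309]), 'steps', np.float64(2.7))
```

>>> play_rows(
  commands=[
    [[0.006,0.003,0,0,0,-0.131,-1],[0.006,0.003,0,0,0,-0.131,-1],[0.006,0.003,0,0,0,-0.131,-1],[0.006,0.003,0,0,0,-0.131,-1],[0.007,0.004,0.06,0,0,-0.131,-1],[0.007,0.004,0.11,0,0,-0.131,-1],[0.007,0.004,0.14,0,0,-0.131,-1],[0.007,0.004,0.14,0,0,-0.131,-1]],
  ],
)

```text
time: 3.35
tool_pos: [0.4996, 0.0215, 0.0333]
tcp_rot: [-2.176, -2.259, 0.008]
wrist_force: [-1.0, -0.4, -1.0]
width: 0.999
grip_force: 0.0
```

Run:
```python
from h import *
im,p=cam("side")
cv2.imwrite("pics/s2.png",cv2.resize(im[170:280,170:310],(764,600),interpolation=cv2.INTER_CUBIC))
print(plan([.500,.021,.020],np.radians(92.6)),plan([.5025,-.044,.020],np.radians(92.6)))
```

```text
(array([-0.0009, -0.002 ,  0.0249]), array([-0.0013,  0.    , -0.0024]), 'steps', np.float64(0.3)) (array([-0.1093, -0.0019,  0.0249]), array([-0.0013,  0.    , -0.0024]), 'steps', np.float64(1.3))
```

View pics/s2.png

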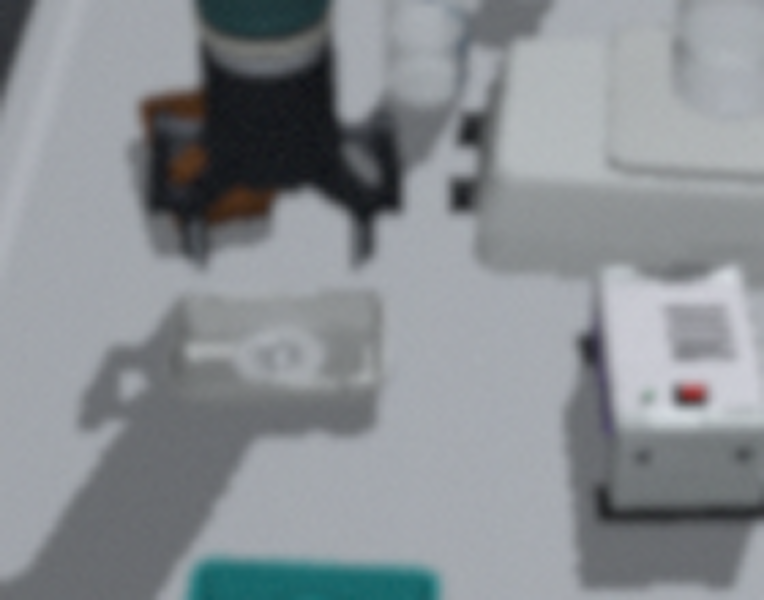

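The fingertips (205,265) and (365,265) stand just behind the tray's left side, evenly over its length. I'll lower the last bit and push sideways.

>>> play_rows(
  commands=[
    [[0,0,0.012,0,0,0,-1],[0,0,0.022,0,0,0,-1],[0,0,0.022,0,0,0,-1],[-0.015,-0.002,0.022,0,0,0,-1],[-0.025,-0.002,0.022,0,0,0,-1],[-0.035,-0.002,0.022,0,0,0,-1],[-0.045,-0.002,0.022,0,0,0,-1],[-0.055,-0.002,0.022,0,0,0,-1]],
  ],
)

```text
time: 4.2
tool_pos: [0.5036, -0.0112, 0.0234]
tcp_rot: [2.176, 2.265, 0.001]
wrist_force: [-0.6, 1.1, 1.1]
width: 0.997
grip_force: 1.0
```

>>> play_rows(
  commands=[
    [[-0.01,0,0,0,0,0,-1],[-0.02,0,0,0,0,0,-1],[-0.029,0,0,0,0,0,-1],[-0.037,0,0,0,0,0,-1],[-0.044,0,0,0,0,0,-1],[-0.05,0,0,0,0,0,-1],[-0.05,0,0,0,0,0,-1],[-0.05,0,0,0,0,0,-1]],
  ],
)

```text
time: 5.0
tool_pos: [0.5042, -0.041, 0.0227]
tcp_rot: [-2.176, -2.266, 0.001]
wrist_force: [-0.8, -0.7, -0.6]
width: 1.002
grip_force: 0.0
```

Run:
```python
from h import *
import pickle
s=bot.read_state();print(s["tool_pos"],s["wrist_force"])
im,p=cam("wrist");cv2.imwrite("pics/w3_raw.png",im);pickle.dump(p,open("w3.pkl","wb"))
cv2.imwrite("pics/w3.png",cv2.resize(im,(800,600),interpolation=cv2.INTER_CUBIC))
```

```text
[ 0.50418242 -0.04100919  0.02273754] [-0.75380658 -0.68039257 -0.62997928]
```

View pics/w3.png

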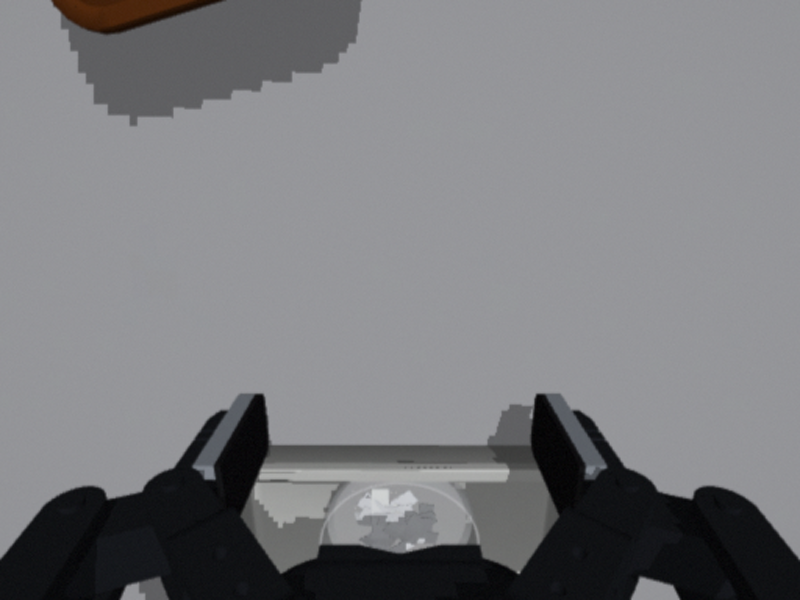

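The side wall of the tray runs between rows 445 and 480, parallel to the fingers, whose rear edges end on it. Checking where that wall is now.

Run:
```python
from h import *
import pickle
p=pickle.load(open("w3.pkl","rb"));s=1.5625
for u in(270,390,505): print((ray(p,u/s,480/s,.022)*1000).round(1),(ray(p,u/s,445/s,.0)*1000).round(1))
print(plan([.500,.03,.10],np.radians(92.6)))
```

```text
[463.6 -57.2  22. ] [457.7 -60.6   0. ]
[500.7 -55.6  22. ] [500.3 -58.8   0. ]
[536.1 -54.1  22. ] [541.2 -57.1   0. ]
(array([ 0.1183, -0.0023, -0.1287]), array([-0.0001,  0.0001, -0.0015]), 'steps', np.float64(2.1))
```

>>> play_rows(
  commands=[
    [[0.04,0,0,0,0,0,-1],[0.06,0,-0.08,0,0,0.03,-1],[0.06,0,-0.16,0,0,0.08,0],[0.06,0.04,-0.24,0,0,0.12,0],[0.03,0.08,-0.32,0,0,0.17,0],[0,0.12,-0.4,0,0,0.22,0],[-0.04,0.15,-0.46,0,0,0.26,0],[-0.08,0.17,-0.46,0,0,0.3,0]],
  ],
)

```text
time: 5.85
tool_pos: [0.6117, -0.0849, 0.3056]
tcp_rot: [2.965, 1.024, 0.014]
wrist_force: [1.0, 0.6, 1.3]
width: 0.502
grip_force: 0.0
```

Run:
```python
from h import *
print(plan([.60,-.09,.30],np.radians(2.6)))
```

```text
(array([-0.0206, -0.0054,  0.0092]), array([ 0.0016, -0.0028,  0.1973]), 'steps', np.float64(4.1))
```

>>> play_rows(
  commands=[
    [[-0.02,-0.005,0,0,0,0.197,0],[-0.02,-0.005,0,0,0,0.197,0],[-0.02,-0.005,0,0,0,0.197,0],[-0.02,-0.005,0,0,0,0.197,0],[-0.02,-0.005,0,0,0,0.197,0],[-0.02,-0.005,0,0,0,0.197,0]],
  ],
)

```text
time: 6.45
tool_pos: [0.5969, -0.0896, 0.2987]
tcp_rot: [3.14, 0.083, -0.001]
wrist_force: [0.5, 0.1, 0.5]
width: 0.504
grip_force: 0.0
```

Run:
```python
from h import *
import pickle
im,p=cam("wrist");cv2.imwrite("pics/w4_raw.png",im);pickle.dump(p,open("w4.pkl","wb"))
cv2.imwrite("pics/w4.png",cv2.resize(im,(800,600),interpolation=cv2.INTER_CUBIC))
a=proj(p,[.505,-.0935,.022]);print("tray px",a,im[int(a[1]),int(a[0])-30:int(a[0])+30:3,1])
b=[int(a[0]-36),int(a[1]-60),int(a[0]+36),int(a[1]+60)]
for thr in(168,173,178): print(thr,[np.round(x,1) for x in rect(im,p,b,.022,thr,7)[:3]])
```

```text
tray px [255.1694767 218.7156046] [175 194 101 119 174 178 229 221 213 212 212 219 216 181 181 162 104 192
 133 115]
168 [array([500.2, -92.7]), array([187.4, 110.1]), np.float64(3.1)]
173 [array([500.2, -92.7]), array([187.4, 110.1]), np.float64(3.1)]
178 [array([500.2, -92.7]), array([187.4, 110.1]), np.float64(3.1)]
```

View pics/w4.png

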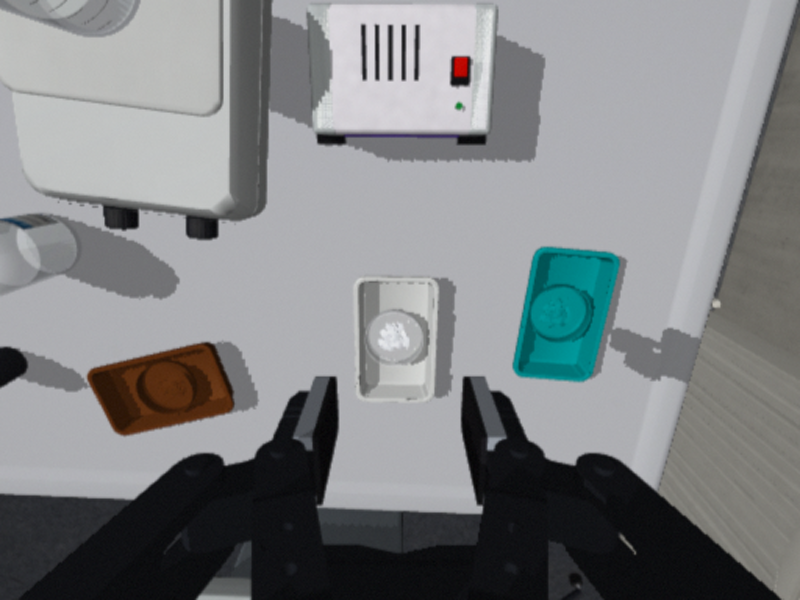

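The tray rim has corners near (355,278), (437,277), (433,402) and (357,401). The lamp's front edge is at row about 131 from (315) to (494), with feet at (318–346,140) and (458–486,140). The tray is lined up with the opening.

Run:
```python
from h import *
import pickle
im=cv2.imread("pics/w4_raw.png");p=pickle.load(open("w4.pkl","rb"));s=1.5625
print("bench",im[150,255],im[210,300])
for thr in(190,195,200,205,212):
    r=rect(im,p,(218,165,290,265),.022,thr,7);print(thr,[np.round(x,1) for x in r[:3]])
for n,z,pts in(("tray",.022,[(355,278),(437,277),(433,402),(357,401)]),("lamp",.062,[(307,4),(496,4),(493,131),(315,131)]),("feet",0,[(318,143),(346,143),(458,143),(486,143)])):
    print(n,[(ray(p,u/s,v/s,z)[:2]*1000).round(1).tolist() for u,v in pts])
    g=cv2.cvtColor(im,cv2.COLOR_BGR2GRAY)
print(g[89,198:225].tolist(),g[89,288:316].tolist())
print(plan([.41,-.098,.12],np.radians(2.6)))
```

```text
bench [181 176 176] [178 174 172]
190 [array([504.7, -89.6]), array([122.6,  74.6]), np.float64(2.8)]
195 [array([ 507.5, -115.6]), array([ 46. , 116.3]), np.float64(77.3)]
200 [array([510.3, -87.1]), array([26.6, 28.1]), np.float64(13.4)]
205 [array([510.4, -87.9]), array([24.9, 27.4]), np.float64(3.1)]
212 [array([510.6, -86.9]), array([23.9, 27.5]), np.float64(14.3)]
tray [[564.0, -51.8], [568.8, -123.9], [443.3, -130.0], [440.5, -56.6]]
lamp [[761.9, -19.3], [768.5, -143.8], [690.1, -151.2], [683.3, -24.1]]
feet [[674.7, -16.0], [676.0, -39.7], [681.0, -134.4], [682.3, -158.1]]
[176, 175, 175, 174, 157, 50, 17, 18, 18, 18, 18, 20, 16, 18, 15, 14, 13, 9, 11, 12, 11, 13, 31, 80, 112, 114, 114] [113, 111, 114, 107, 78, 25, 9, 13, 9, 12, 10, 7, 9, 11, 13, 11, 12, 11, 11, 12, 9, 14, 32, 86, 111, 115, 114, 115]
(array([-0.3117, -0.0025,  0.2981]), array([0.    , 0.0001, 0.0024]), 'steps', np.float64(5.2))
```

>>> play_rows(
  commands=[
    [[-0.08,0,0,0,0,0,0],[-0.16,0,0,0,0,0,0],[-0.24,0,0.05,0,0,-0.002,0],[-0.3,0,0.12,0,0,-0.002,0],[-0.312,-0.003,0.2,0,0,-0.002,0],[-0.312,-0.003,0.28,0,0,-0.002,0],[-0.312,-0.003,0.35,0,0,-0.002,0],[-0.312,-0.003,0.35,0,0,-0.002,0]],
  ],
)

```text
time: 7.3
tool_pos: [0.4035, -0.0953, 0.0829]
tcp_rot: [-3.136, -0.091, 0.021]
wrist_force: [-0.8, 0.6, -0.9]
width: 0.496
grip_force: 0.0
```

Run:
```python
from h import *
s=bot.read_state();print(s["tool_pos"],s["wrist_force"],s["q"].round(2))
print(plan([.41,-.0945,.03],np.radians(2.9)))
```

```text
[ 0.40354124 -0.09531416  0.08287606] [-0.77947047  0.63507007 -0.92650492] [-0.29 -0.04  2.29 -0.    0.9   1.22]
(array([ 0.012 , -0.0003,  0.088 ]), array([-0.0015,  0.0042,  0.0024]), 'steps', np.float64(1.1))
```

>>> play_rows(
  commands=[
    [[0.01,0,0.04,0,0,0.002,0],[0.012,0,0.06,0,0,0.002,0],[0.012,0,0.072,0,0,0.002,0],[0.012,0,0.08,0,0,0.002,0],[0.012,0,0.086,0,0,0.002,0],[0.012,0,0.086,0,0,0.002,0],[0.012,0,0.086,0,0,0.002,0]],
  ],
)

```text
time: 8.0
tool_pos: [0.4175, -0.0969, 0.0379]
tcp_rot: [3.14, 0.079, 0.001]
wrist_force: [0.6, 0.8, 0.2]
width: 0.502
grip_force: 0.0
```

Run:
```python
from h import *
s=bot.read_state();print(s["tool_pos"],s["wrist_force"])
im,p=cam("wrist");cv2.imwrite("pics/w5.png",cv2.resize(im,(800,600),interpolation=cv2.INTER_CUBIC))
print(plan([.42,-.0945,.028],np.radians(2.9)),plan([.528,-.0945,.028],np.radians(2.9)))
```

```text
[ 0.41751307 -0.09691271  0.03792919] [0.57151859 0.81126867 0.18584997]
(array([ 0.0042, -0.0039,  0.0166]), array([ 0.0001, -0.0003, -0.0002]), 'steps', np.float64(0.2)) (array([0.184 , 0.0051, 0.0168]), array([ 0.0001, -0.0003, -0.0002]), 'steps', np.float64(2.2))
```

View pics/w5.png

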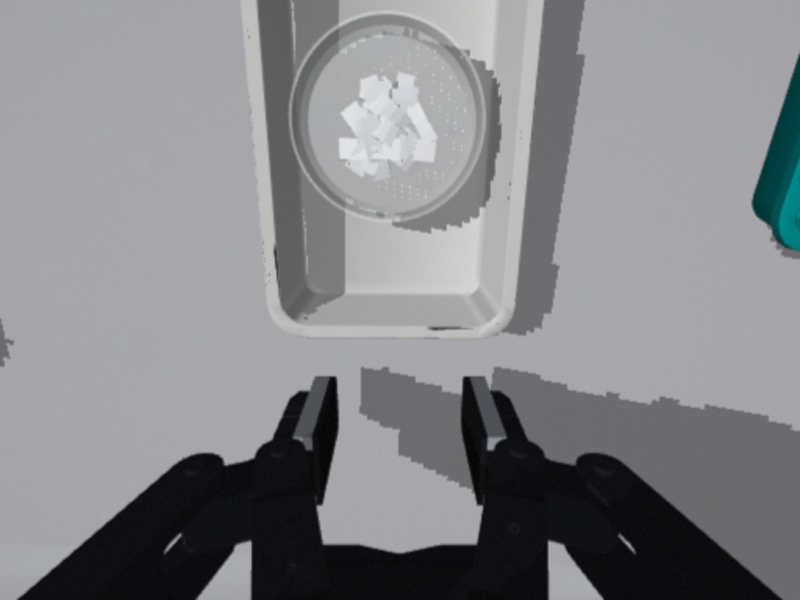

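The tray's rear end is at row 335, from (275) to (515), square to the fingers and centred within 2 mm. Lowering to pushing height, then pushing to just short of the opening.

>>> play_rows(
  commands=[
    [[0,0,0.01,0,0,0,0],[0,0,0.016,0,0,0,0],[0.01,0,0.016,0,0,0,0],[0.02,0,0.016,0,0,0,0],[0.032,0.001,0.016,0,0,0,0],[0.044,0.002,0.016,0,0,0,0],[0.056,0.003,0.016,0,0,0,0],[0.068,0.004,0.016,0,0,0,0]],
  ],
)

```text
time: 8.85
tool_pos: [0.4587, -0.0972, 0.0278]
tcp_rot: [-3.141, -0.079, 0.0]
wrist_force: [-0.9, 0.7, 0.2]
width: 0.498
grip_force: 0.5
```

>>> play_rows(
  commands=[
    [[0.013,0.0007,0,0,0,0,0],[0.026,0.0014,0,0,0,0,0],[0.039,0.002,0,0,0,0,0],[0.052,0.0027,0,0,0,0,0],[0.065,0.0034,0,0,0,0,0],[0.078,0.004,0,0,0,0,0],[0.09,0.0045,0,0,0,0,0],[0.095,0.005,0,0,0,0,0]],
  ],
)

```text
time: 9.65
tool_pos: [0.5162, -0.0974, 0.028]
tcp_rot: [3.14, 0.079, 0.001]
wrist_force: [-1.2, -0.8, 0.3]
width: 0.502
grip_force: 0.7
```

Run:
```python
from h import *
import pickle
s=bot.read_state();print(s["tool_pos"],s["wrist_force"],R.from_rotvec(s["tcp_rot"]).as_matrix().round(3)[:2,0])
im,p=cam("wrist");cv2.imwrite("pics/w6_raw.png",im);pickle.dump(p,open("w6.pkl","wb"))
cv2.imwrite("pics/w6.png",cv2.resize(im,(800,600),interpolation=cv2.INTER_CUBIC))
```

```text
[ 0.51619076 -0.09738385  0.02797701] [-1.20489158 -0.81043295  0.34291387] [0.999 0.05 ]
```

View pics/w6.png

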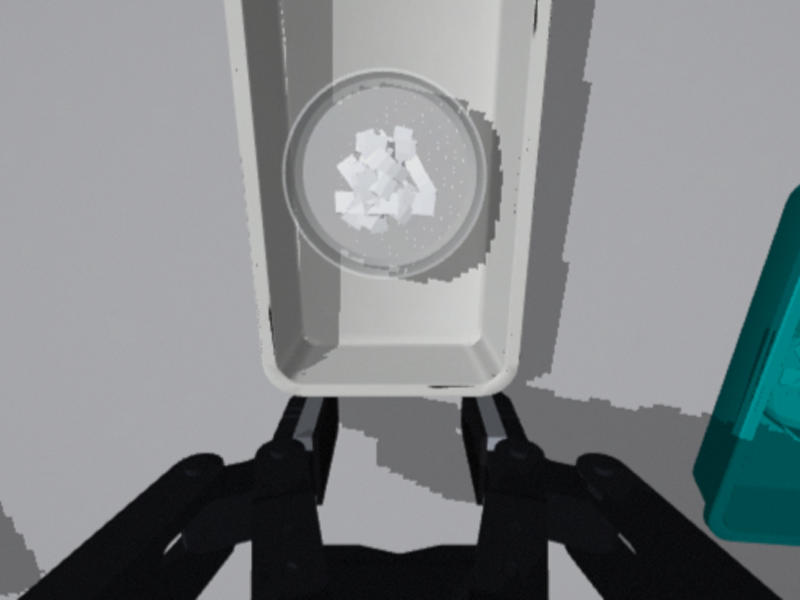

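The tray is in contact, square, its rear edge at row 388 from (268) to (518); it moved straight with the fingers. I'll back off and rise for a numeric check of tray against lamp feet before entering.

>>> play_rows(
  commands=[
    [[-0.03,0,0,0,0,0,0],[-0.03,0,-0.07,0,0,0,0],[-0.03,0,-0.15,0,0,0,0],[0.02,0,-0.21,0,0,0,0],[0.08,0,-0.27,0,0,0,0],[0.13,-0.01,-0.34,0,0,0,0],[0.15,-0.01,-0.42,0,0,0,0],[0.15,-0.01,-0.45,0,0,0,0]],
  ],
)

```text
time: 10.5
tool_pos: [0.6086, -0.0869, 0.304]
tcp_rot: [3.139, 0.079, 0.015]
wrist_force: [0.4, 0.5, 0.1]
width: 0.499
grip_force: 0.0
```

>>> play_rows(
  commands=[
    [[0,0,0,0,0,0,0],[0,0,0,0,0,0,0]],
  ],
)

```text
time: 10.7
tool_pos: [0.6045, -0.0868, 0.2976]
tcp_rot: [3.141, 0.078, 0.0]
wrist_force: [-0.7, 0.1, -1.1]
width: 0.501
grip_force: 0.0
```

Run:
```python
from h import *
im,p=cam("wrist");cv2.imwrite("pics/w7_raw.png",im)
a=proj(p,[.5906,-.091,.022]).astype(int);print("tray px",a)
for thr in(187,190,193):
    r=rect(im,p,(a[0]-38,a[1]-48,a[0]+38,a[1]+52),.022,thr,7);print(thr,[np.round(x,1) for x in r[:3]])
# lamp feet: dark blobs near front
g=cv2.cvtColor(im,cv2.COLOR_BGR2GRAY); b=proj(p,[.680,-.087,0]).astype(int);print("front px",b)
x0,y0=b[0]-80,b[1]-16; m=(g[y0:b[1]+12,x0:b[0]+80]<60).astype(np.uint8)
n,l,st,c=cv2.connectedComponentsWithStats(m)
for q in st[1:]:
    if q[4]>25:
        x,y,w,h=q[:4]; print(q.tolist(),[(ray(p,x0+u-.5,y0+y+h-.5,0)[:2]*1000).round(1).tolist() for u in(x,x+w)])
```

```text
tray px [258 166]
187 [array([590.7, -89.9]), array([127.4,  75.1]), np.float64(2.9)]
190 [array([590.7, -89.9]), array([127.4,  74.9]), np.float64(2.9)]
193 [array([ 592.1, -101.1]), array([125.9,  51.2]), np.float64(2.4)]
front px [258  96]
[27, 13, 18, 6, 97] [[674.1, -14.9], [675.3, -38.8]]
[115, 14, 20, 5, 93] [[680.0, -131.7], [681.3, -158.3]]
```

Run:
```python
from h import *
print(plan([.495,-.095,.30],np.radians(2.9)),plan([.495,-.095,.028],np.radians(2.9)))
```

```text
(array([-0.1816,  0.0047, -0.006 ]), array([-0.0002,  0.0007, -0.0002]), 'steps', np.float64(2.2)) (array([-0.1805,  0.005 ,  0.4473]), array([-0.0002,  0.0007, -0.0002]), 'steps', np.float64(5.8))
```

>>> play_rows(
  commands=[
    [[-0.08,0,0,0,0,0,0],[-0.15,0.004,0.03,0,0,0,0],[-0.181,0.005,0.1,0,0,0,0],[-0.181,0.005,0.18,0,0,0,0],[-0.181,0.005,0.26,0,0,0,0],[-0.181,0.005,0.34,0,0,0,0],[-0.181,0.005,0.4,0,0,0,0],[-0.181,0.005,0.43,0,0,0,0]],
  ],
)

```text
time: 11.55
tool_pos: [0.4903, -0.094, 0.0336]
tcp_rot: [-3.138, -0.078, 0.017]
wrist_force: [-1.0, 0.5, -0.9]
width: 0.497
grip_force: 0.0
```

>>> play_rows(
  commands=[
    [[0,0,0,0,0,0,0],[0,0,0.008,0,0,0,0],[0,0,0.014,0,0,0,0],[0,0,0.014,0,0,0,0]],
  ],
)

```text
time: 11.95
tool_pos: [0.497, -0.0954, 0.0321]
tcp_rot: [3.14, 0.078, 0.002]
wrist_force: [0.6, -0.2, -0.1]
width: 0.501
grip_force: 0.0
```

Run:
```python
from h import *
s=bot.read_state();print(s["wrist_force"])
print(plan([.495,-.095,.028],np.radians(2.9)),plan([.607,-.0905,.028],np.radians(2.9)))
```

```text
[ 0.61956087 -0.15175152 -0.07909512]
(array([-0.0032, -0.0009,  0.0068]), array([ 0.0001, -0.0004, -0.0002]), 'steps', np.float64(0.1)) (array([0.1836, 0.001 , 0.0071]), array([ 0.0001, -0.0004, -0.0002]), 'steps', np.float64(2.2))
```

>>> play_rows(
  commands=[
    [[0.01,0,0.006,0,0,0,0],[0.022,0,0.006,0,0,0,0],[0.034,0,0.006,0,0,0,0],[0.046,0,0.006,0,0,0,0],[0.058,0,0.006,0,0,0,0],[0.07,0,0.006,0,0,0,0],[0.082,0,0.006,0,0,0,0],[0.094,0,0.006,0,0,0,0]],
  ],
)

```text
time: 12.75
tool_pos: [0.5532, -0.0924, 0.0278]
tcp_rot: [-3.141, -0.079, 0.0]
wrist_force: [-2.6, -0.4, 2.7]
width: 0.496
grip_force: 1.3
```

>>> play_rows(
  commands=[
    [[0.012,0,0,0,0,0,0],[0.024,0,0,0,0,0,0],[0.036,0,0,0,0,0,0],[0.048,0,0,0,0,0,0],[0.06,0,0,0,0,0,0],[0.07,0,0,0,0,0,0],[0.08,0,0,0,0,0,0],[0.086,0,0,0,0,0,0]],
  ],
)

```text
time: 13.55
tool_pos: [0.605, -0.0899, 0.0278]
tcp_rot: [3.141, 0.078, 0.001]
wrist_force: [-1.3, 0.5, 0.5]
width: 0.499
grip_force: 0.8
```

>>> play_rows(
  commands=[
    [[0.003,0,0,0,0,0,0],[0.006,0,0,0,0,0,0],[0.009,0,0,0,0,0,0],[0.009,0,0,0,0,0,0]],
  ],
)

```text
time: 13.95
tool_pos: [0.6099, -0.0896, 0.0278]
tcp_rot: [3.141, 0.078, 0.001]
wrist_force: [-0.8, -0.5, 0.8]
width: 0.502
grip_force: 0.3
```

>>> play_rows(
  commands=[
    [[0.002,0,0,0,0,0,0],[0.004,0,0,0,0,0,0],[0.006,0,0,0,0,0,0],[0.008,0,0,0,0,0,0],[0.008,0,0,0,0,0,0]],
  ],
)

```text
time: 14.45
tool_pos: [0.6148, -0.0893, 0.0278]
tcp_rot: [3.141, 0.078, 0.001]
wrist_force: [-0.4, 0.4, 0.7]
width: 0.501
grip_force: 0.3
```

>>> play_rows(
  commands=[
    [[0.001,0,0,0,0,0,0],[0.002,0,0,0,0,0,0],[0.003,0,0,0,0,0,0],[0.003,0,0,0,0,0,0]],
  ],
)

```text
time: 14.85
tool_pos: [0.6164, -0.0893, 0.0278]
tcp_rot: [3.141, 0.078, 0.0]
wrist_force: [-0.3, -1.2, 0.4]
width: 0.499
grip_force: 0.5
```

>>> play_rows(
  commands=[
    [[0.001,0,0,0,0,0,0],[0.002,0,0,0,0,0,0],[0.003,0,0,0,0,0,0],[0.004,0,0,0,0,0,0]],
  ],
)

```text
time: 15.25
tool_pos: [0.6187, -0.0891, 0.0278]
tcp_rot: [-3.141, -0.078, 0.0]
wrist_force: [-0.7, 0.7, 1.4]
width: 0.504
grip_force: 0.7
```

>>> play_rows(
  commands=[
    [[0.001,0,0,0,0,0,0],[0.002,0,0,0,0,0,0],[0.003,0,0,0,0,0,0]],
  ],
)

```text
time: 15.55
tool_pos: [0.6199, -0.0891, 0.0278]
tcp_rot: [-3.141, -0.079, 0.002]
wrist_force: [-5.3, -0.2, 3.4]
width: 0.499
grip_force: 2.2
```

>>> play_rows(
  commands=[
    [[0.001,0,0,0,0,0,0],[0.002,0,0,0,0,0,0],[0.002,0,0,0,0,0,0],[0.002,0,0,0,0,0,0]],
  ],
)

```text
time: 15.95
tool_pos: [0.62, -0.0891, 0.0277]
tcp_rot: [-3.14, -0.078, 0.006]
wrist_force: [-6.8, -1.3, 6.7]
width: 0.501
grip_force: 3.5
```

>>> play_rows(
  commands=[
    [[0.002,0,0,0,0,0,0],[0.003,0,0,0,0,0,0],[0.003,0,0,0,0,0,0]],
  ],
)

```text
time: 16.25
tool_pos: [0.6202, -0.089, 0.0276]
tcp_rot: [-3.14, -0.079, 0.011]
wrist_force: [-12.4, -1.1, 9.5]
width: 0.5
grip_force: 5.9
```

Run:
```python
from h import *
s=bot.read_state();print(s["tool_pos"],s["wrist_force"],s["torque"])
```

```text
[ 0.62017271 -0.08904109  0.02762627] [-12.43544519  -1.10434968   9.5306946 ] [-0.25584348  1.71875002  0.01389483]
```

The tray is seated: the force rises without movement. I'll back off in a straight line, rise well back from the lamp, and look.

>>> play_rows(
  commands=[
    [[-0.005,0,0,0,0,0,0],[-0.02,0,0,0,0,0,0],[-0.06,0,0,0,0,0,0],[-0.08,0,-0.05,0,0,0,0],[-0.08,0,-0.12,0,0,0,0],[-0.08,0,-0.2,0,0,0,0],[-0.08,0,-0.28,0,0,0,0],[-0.08,0,-0.36,0,0,0,0]],
  ],
)

```text
time: 17.05
tool_pos: [0.5755, -0.0912, 0.2459]
tcp_rot: [3.14, 0.078, 0.003]
wrist_force: [1.0, -0.7, 0.2]
width: 0.501
grip_force: 0.0
```

>>> play_rows(
  commands=[
    [[0.04,0,-0.05,0,0,0,0],[0.08,0,-0.09,0,0,0,0],[0.08,0,-0.09,0,0,0,0],[0.08,0,-0.09,0,0,0,0]],
  ],
)

```text
time: 17.45
tool_pos: [0.6237, -0.0888, 0.298]
tcp_rot: [3.14, 0.079, 0.002]
wrist_force: [-0.1, -0.9, -0.2]
width: 0.497
grip_force: 0.0
```

Run:
```python
from h import *
s=bot.read_state();print(s["time"],s["tool_pos"],s["wrist_force"])
im,p=cam("wrist");cv2.imwrite("pics/w8_raw.png",im)
a=proj(p,[.66,-.09,.022]).astype(int);print(a)
c=im[a[1]-90:a[1]+60,a[0]-100:a[0]+100]
cv2.imwrite("pics/w8.png",cv2.resize(c,None,fx=4,fy=4,interpolation=cv2.INTER_CUBIC)[:600])
x0,y0=a[0]-38,a[1]-25
hsv=cv2.cvtColor(im,cv2.COLOR_BGR2HSV)
r=rect(im,p,(x0,proj(p,[.679,-.09,.022]).astype(int)[1],a[0]+38,a[1]+50),.022,190,7);print([np.round(x,1) for x in r[:3]])
q=cv2.boxPoints(tuple(r[:3]));print(q.round(1).tolist())
print(*[(n,proj(p,X).round(1)) for n,X in(("frontroof",[.685,-.087,.062]),("expected rear",[.6287,-.0896,.022]))])
```

```text
17.45 [ 0.62370067 -0.08884595  0.29798735] [-0.05564899 -0.85173087 -0.1675074 ]
[258 128]
[array([651.2, -86.6]), array([42.5, 73.9]), np.float64(1.1)]
[[629.2000122070312, -50.099998474121094], [630.7000122070312, -124.0], [673.2000122070312, -123.19999694824219], [671.7000122070312, -49.29999923706055]]
('frontroof', array([257. , 110.7])) ('expected rear', array([256.6, 152.6]))
```

View pics/w8.png

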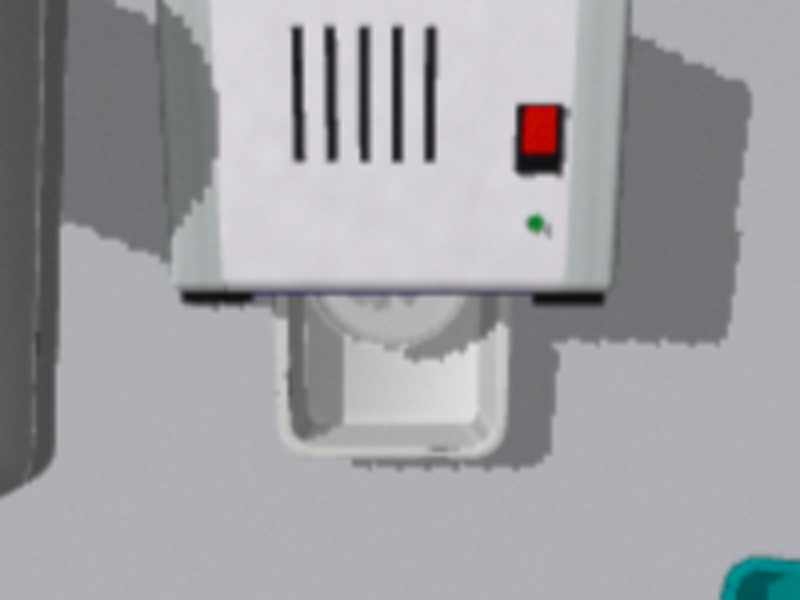

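The tray is in the opening, its sides at 278 and 508 centred between the inner edges of the feet (253, 533). The rear edge at row 456 looks parallel to the lamp front at row 292. One last numeric check of squareness, from the picture already taken.

Run:
```python
from h import *
im=cv2.imread("pics/w8_raw.png").astype(float);g=cv2.GaussianBlur(im.mean(2),(3,3),0);p=bot.camera_params("wrist")
def edge(us,v0,v1,z,sg):
    P=[]
    for u in us:
        d=np.gradient(g[v0:v1,u])*sg; i=int(np.argmax(d[1:-1]))+1
        den=d[i-1]-2*d[i]+d[i+1]; v=v0+i+(.5*(d[i-1]-d[i+1])/den if den else 0)
        P.append(ray(p,u,v,z)[:2]*1000)
    P=np.array(P);k=np.polyfit(P[:,1],P[:,0],1);r=P[:,0]-np.polyval(k,P[:,1]);ok=abs(r)<1.5
    k=np.polyfit(P[ok,1],P[ok,0],1);return "yaw",round(-np.degrees(np.arctan(k[0])),2),"x mid",round(np.polyval(k,-88),1),"n",int(ok.sum())
u0,v0=158,38
print("rear outer rim",edge(range(u0+80,u0+116),v0+108,v0+120,.022,-1))
print("rear inner",edge(range(u0+84,u0+110),v0+101,v0+112,.022,1))
print("lamp front",edge(range(u0+60,u0+138),v0+66,v0+77,.062,-1))
```

```text
rear outer rim ('yaw', np.float64(2.49), 'x mid', np.float64(628.2), 'n', 36)
rear inner ('yaw', np.float64(3.55), 'x mid', np.float64(629.5), 'n', 12)
lamp front ('yaw', np.float64(2.74), 'x mid', np.float64(685.1), 'n', 78)
```

Tray and lamp yaw agree within about 0.3°, the protrusion is about 56–57 mm, and the hand is clear. Handing in.

```bash
python3 -c "
from workcell import bot
print(bot.finish_job())"
```

```text
the job is handed in; nothing more can be done
None
```

I pushed the tray flat and centred through the lamp opening until it sat against the rubber stop, square to about 0.3°; the bottles, timer and lamp were not touched, and I handed in at about 17.5 s with the hand clear.

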